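# Index the sample carousel to the next vial

### The arm

A 7-joint arm with a two-finger parallel gripper is mounted at the origin on the work surface. World frame = base frame: x ahead of the robot, y to its left, z up, the work surface at z = 0. Lengths are in m, angles in rad, forces in N, time in s.
With the tool pointing down it reaches from about 0.35 to 0.9 m from the base axis. Payload 8.1 kg.
Tool frame: the origin (TCP) lies at the centre of the arm's flange, where the gripper is bolted on; the fingertips stand 178 mm ahead of it and the grasp point (between the pads) lies 159 mm ahead of it; z points along the fingers, y is the direction in which the jaws open and shut (so a half turn about z gives the same grasp; the last joint's range is limited). The gripper opens to 92 mm and grips with 3 to 60 N. Pads are 19 mm wide; open, the fingers measure 130 mm over their backs; the gripper's body (75 mm by 190 mm) begins 47 mm behind the grasp point.
Start: joints at [-1.257, 0.434, 0.025, 1.573, -0.012, 1.134, -0.075], TCP at [0.253, 0.571, 0.405] pointing down, gripper open.
Joint ranges: [-2.62, 2.62], [-0.44, 2.09], [-1.27, 1.32], [0.08, 2.57], [-1.32, 4.46], [0.12, 2], [-2.74, 2.74]. Speed limits (rad/s): [2.22, 2.22, 3.01, 3.01, 3.14, 3.14, 3.14].

### API

Orientations are given as a rotation vector (axis times angle).
In Python, from cell import arm, get_image, camera_model gives the robot as it stands. The module is installed in compiled form; this text tells all that it offers.
- The arm moves only by the shell command python3 -m pendant 'ROWS' [FORCE]. ROWS is JSON, a list that holds one entry, the list of rows, each a list of 7 numbers: the shift along the tool's x, y, z in mm, then the turn, a rotation vector about the tool's x, y, z in rad, then the closure, from -1 (fully open) to 1 (shut). In form: [[[x, y, z, rx, ry, rz, hand], ...]]. A call has 1 to 20 rows; each row is the pose to reach, as a shift and turn from the pose commanded when the call began, along the tool's axes at that moment; what a row does not reach only later rows make up. A row lasts 1/8 s, in which the tool goes at most 62.5 mm and 10.7 degrees, less where a joint would pass 70% of its speed; a pose out of reach is approached as far as the arm can. A call with a gripper value outside its range is refused whole. The fingers move at their own pace and stop on an object; FORCE is the grip in N (left out, the last holds). Time passes only in rows, so rows that repeat a pose let the fingers close. It gives the time, the measured TCP pose, the force and the opening at its end, in the units of the state.
- arm.observe(): the state, without advancing time (a new reading comes with each control period).
- get_image(name): name is "scene" or "top"; returns the picture (400x640x3 uint8, red, green, blue); there is no depth.
- camera_model(name): a dict with "fx", "fy", "cx", "cy" (pixels), "position" and "orientation" of the camera in the world. Camera axes: x right, y down, z forward; pixel columns grow to the right and rows downward; lengths in m; the calibration is good to about 2 mm. A picture is of the moment at which its call begins. camera_model takes no time and is no camera call.
- arm.sign_off(): hands the job in, once; it reports no verdict.
The state is a dict: "clock": time; "joints": joint angles; "dq": joint speeds; "joint_efforts": joint torques, N m; "position": TCP position; "ee_rot": TCP orientation; "force": force on the tool from outside, world axes, zero at the start; "ft_torque": the same for the moment, N m; "width": opening from 0.0 (shut) to 1.0 (fully open).
Only numpy, scipy, OpenCV 4.12 (cv2) and the standard library are available. Lean on these libraries where they do the work, as an engineer would, in place of code of your own. Each camera call takes 0.05 s, during which the arm holds its last target.

### The job

Bring the red-capped vial under the reading head by turning the sample carousel by one hole. With the fingertips press the yellow plunger knob on the carousel down, keep it pressed while you push it round to the next hole, the way that brings the red cap nearer the head, and let it up so that its pin snaps fully into that hole and locks the carousel. Do not touch or lift the vials, leave the other things alone, and finish clear of everything.

Things in the scene. Friction and masses are not known exactly. Their poses are not given: they have to be found in the camera images.
- knob_top (a point): centre of the flat top of the yellow plunger knob: a disc 36 mm in diameter, 13 mm thick, standing clear above the carousel; top 90 mm above the bench when up, 78 mm when fully down. It rides on the carousel, 98 mm from its axis, and its frame turns with it. Pushing the pressed knob sideways turns the carousel; friction under a fingertip is enough.
- plunger (a joint): how far the plunger is pressed down, m: 0 = fully up, 0.012 = bottom stop. Spring: 3.6 N to start, 7.2 N at the bottom. Pressed more than 0.009 the pin is below the ring and the carousel is free. Let up between windows it stays at about 0.008 to 0.009, pin against the ring's underside; let up within about 4 mm (0.03 rad) of a window it snaps in by itself and reads 0.
- carousel (a joint): turn of the carousel, rad: 0 at the start (pin in a window), positive counter-clockwise seen from above. The next windows are at +1.047 and -1.047; stops at +-1.75. It turns easily (about 0.03 N m) and stays where it is left; locked it has about 0.012 rad of play.
- centre (a point): point on the carousel's vertical axis, level with the top of the turning grey plate (228 mm in diameter, top 55 mm above the bench); z up. The fixed white base is 304 mm in diameter, 53 mm high, and fixed to the bench. At the start the knob lies on the opposite side of the axis from the reading head.
- read_spot (a point): the spot under the reading head: 80 mm from the axis, on the top of the turning plate (55 mm above the bench). The head is a grey arm, 40 mm wide, from a column outside the base (175 mm from the axis) in over this spot; its underside is 120 mm, its top 155 mm above the bench.
- vial_red: the red-capped amber vial, 24 mm in diameter, 57 mm high, origin at the centre of its underside; loose in a white socket (33 mm outside, 22 mm high) on the plate, 80 mm from the axis and 60 degrees to one side or the other of the reading head; its top is 112 mm above the bench. Not to be touched.
- vial_white: the white-capped vial, same size, in the socket 60 degrees to the other side of the head. Not to be touched.
- vial_blue: the blue-capped vial, same size, at the start under the reading head. Not to be touched.
- beaker: clear beaker, 70 mm in diameter, 85 mm high, loose on the bench beside the carousel; origin at the centre of its underside. Bystander.
- jar: closed amber jar, 54 mm in diameter, 75 mm high, loose on the bench beside the carousel; origin at the centre of its underside. Bystander.
- spoon: measuring spoon with a blue handle, 170 mm long, lying loose on the bench; origin at the middle of its underside. Bystander.
- pin_top (a point): top of the brass index pin (10 mm in diameter, round top), fixed to the plunger and 34 mm farther out than the knob. When up it stands from below in one of six square windows (13 mm wide along the circle, 60 degrees apart) in the fixed aluminium ring round the carousel, its top 1 mm above the ring (54 mm above the bench).

How it is judged:
On the way, in this order (a step that is already met when the one before it is completed fails the run):
1. the plunger is pressed in, pin out of its hole, carousel not yet turned (value of joint plunger above 0.008 m and value of joint carousel between -0.2 and 0.2 rad), for 0.1 s.
2. the carousel is turned towards the next hole with the plunger held in (value of joint plunger above 0.006 m and horizontal distance between vial_red and read_spot below 0.045 m), for 0.05 s.
3. the pin has snapped into the next hole with the red vial under the head (value of joint plunger below 0.002 m and horizontal distance between vial_red and read_spot below 0.007 m), for 0.2 s.
At the end, for the whole second after the job is handed in: The plunger is up (under 2 mm from fully up) with its pin in the next window, the red vial is within 7 mm of the read spot under the head, all three vials stand in their sockets (undersides below 60 mm), and the carousel is at rest (all of step 3 and horizontal distance between vial_blue and read_spot between 0.07 and 0.09 m and horizontal distance between vial_white and read_spot between 0.125 and 0.15 m and height (world z) of each of vial_red, vial_blue, vial_white below 0.06 m and velocity of joint carousel between -0.05 and 0.05 rad/s); the robot touches nothing.
It fails at once if a vial is touched by the robot (contact force between any of the fingers, the arm and vial_red above 0.5 N or contact force between any of the fingers, the arm and vial_white above 0.5 N or contact force between any of the fingers, the arm and vial_blue above 0.5 N).
It fails at once if a vial is lifted (height (world z) of any of vial_red, vial_white, vial_blue above 0.07 m).
It fails at once if the carousel is turned the wrong way, the red vial well away from the head (horizontal distance between vial_red and read_spot above 0.105 m).
It fails at once if the beaker, jar or spoon is moved by more than 20 mm (distance of any of beaker, jar, spoon from where it was at the start of the episode above 0.02 m).
It also fails if it takes over 42 s, if anything falls off the work surface, if the arm or the gripper's body presses on something with over 40 N, if the wrist force passes 120 N, or if a joint passes its speed limit or range.

## Working session

There is one attempt and no reset: what is moved stays moved. The work goes in short steps, Python scripts to look and compute and a shell command to move; the robot and the scene stay as the last step left them, time stands still between calls to the robot, and variables do not carry over. Pictures are saved under pics/ and viewed, and the job is handed in when it is done.

```bash
mkdir -p pics; python3 - <<'E'
from cell import arm, get_image, camera_model
import cv2
for n in("scene","top"):
    im=get_image(n); cv2.imwrite(f"pics/{n}0.png",im[:,:,::-1]); print(camera_model(n))
print(arm.observe())
E
```

```text
{'fx': 377.66061806042376, 'fy': 377.66061806042376, 'cx': 315.5599608424761, 'cy': 199.82659853397715, 'position': array([ 1.29655328, -0.08589845,  0.55466645]), 'orientation': array([-1.76860508, -1.39196411,  0.74448164])}
{'fx': 397.6077597733222, 'fy': 397.6077597733222, 'cx': 318.44082214406467, 'cy': 202.6847736132647, 'position': array([0.38233379, 0.11558256, 1.21522397]), 'orientation': array([-2.1441539 ,  2.1268055 , -0.20959584])}
{'clock': 0.1, 'joints': array([-1.25658101,  0.43514093,  0.02496811,  1.57398775, -0.01158911,
        1.13398772, -0.07508969]), 'dq': array([ 0.000958  , -0.00135534, -0.00063083, -0.00185273,  0.0019212 ,
        0.00053216, -0.00042741]), 'joint_efforts': array([ 3.92362956e-03, -6.69125462e+01,  9.88273323e-01, -3.15145147e+01,
       -6.05428638e-02,  3.74815520e-02,  6.78376523e-05]), 'position': array([0.2529765 , 0.57129413, 0.404038  ]), 'ee_rot': array([-6.50046517e-01, -3.07344664e+00,  2.15250607e-03]), 'force': array([-0.11676993, -0.01060252,  0.49038779]), 'ft_torque': array([-0.01407575,  0.00707464, -0.01758287]), 'width': 0.9992512512219744}
```

View pics/top0.png

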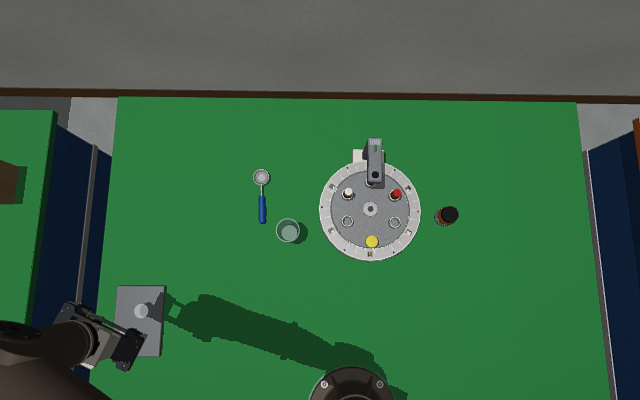

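View pics/scene0.png

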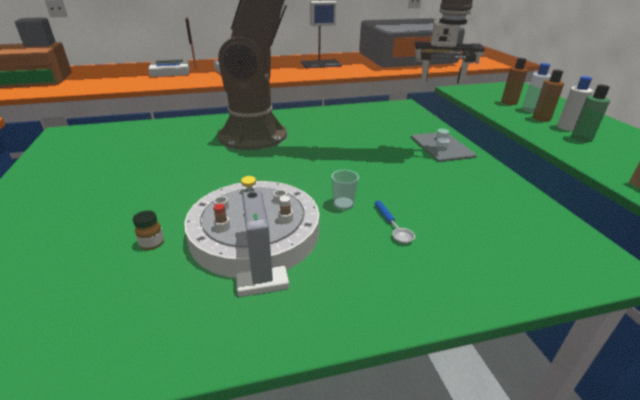

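The top picture shows the knob at (372,241), the axis at (370,209), the red cap at (396,194) to the right of the head and the head arm at about (375,165). The red cap has to move counter-clockwise, so the carousel turn is positive and the knob goes to the right in the image. The beaker is at (288,230) and the jar at (447,215).

```bash
cat > h.py <<'E'
import numpy as np, cv2
from scipy.spatial.transform import Rotation as R
from cell import arm, get_image, camera_model
def ray(n,u,v,z):
    c=camera_model(n); d=R.from_rotvec(c['orientation']).apply([(u-c['cx'])/c['fx'],(v-c['cy'])/c['fy'],1])
    p=c['position']; return p+d*(z-p[2])/d[2]
def blob(im,lo,hi,box):
    hsv=cv2.cvtColor(im,cv2.COLOR_RGB2HSV); m=cv2.inRange(hsv,np.array(lo),np.array(hi))
    k=np.zeros_like(m); x0,y0,x1,y1=box; k[y0:y1,x0:x1]=m[y0:y1,x0:x1]
    n,l,s,c=cv2.connectedComponentsWithStats(k)
    if n<2: return None
    i=1+s[1:,4].argmax(); return c[i],s[i]
E
python3 - <<'E'
from h import *
K={}
for n,bk,br in(("top",(350,225,395,260),(380,180,410,210)),("scene",(230,165,270,200),(205,195,235,230))):
    im=get_image(n)
    for nm,lo,hi,b,z in(("knob",(20,120,100),(35,255,255),bk,.09),("red",(0,150,80),(8,255,255),br,.112)):
        r=blob(im,lo,hi,b); print(n,nm,r, ray(n,*r[0],z) if r else None)
im=get_image("top")
# base: white ring outline
hsv=cv2.cvtColor(im,cv2.COLOR_RGB2HSV); m=255-cv2.inRange(hsv,np.array((50,100,30)),np.array((75,255,255)))
k=np.zeros_like(m);k[160:270,310:425]=m[160:270,310:425]
k=cv2.morphologyEx(k,cv2.MORPH_OPEN,np.ones((5,5)))
cs=max(cv2.findContours(k,0,1)[0],key=cv2.contourArea)[:,0]
P=np.array([ray("top",u,v,.053) for u,v in cs if v>185])
A=np.c_[2*P[:,:2],np.ones(len(P))];s=np.linalg.lstsq(A,(P[:,:2]**2).sum(1),rcond=None)[0]
print("base c",s[:2],"r",np.sqrt(s[2]+s[0]**2+s[1]**2))
print("hub",ray("top",370,209,.055),"head",ray("top",375.5,160,.155),ray("top",376,182,.155),"jar",ray("top",449,214,.075),"beaker",ray("top",288,231,.085))
print(cv2.resize(im[140:270,300:480],None,fx=4,fy=4).shape)
cv2.imwrite("pics/crop.png",cv2.resize(im[140:270,300:480],None,fx=4,fy=4,interpolation=2)[:,:,::-1])
c=R.from_rotvec(arm.observe()['ee_rot']).as_matrix(); print(c)
E
```

```text
top knob (array([371.296, 241.072]), array([365, 235,  13,  13, 125], dtype=int32)) [ 0.47666882 -0.05345174  0.09      ]
top red (array([396.51923077, 192.61538462]), array([393, 189,   8,   8,  52], dtype=int32)) [ 0.61301536 -0.12439316  0.112     ]
scene knob (array([248.11965812, 180.4017094 ]), array([241, 176,  15,  10, 117], dtype=int32)) [ 0.48710354 -0.05261276  0.09      ]
scene red (array([218.91304348, 206.7173913 ]), array([215, 204,   9,   6,  46], dtype=int32)) [ 0.62039153 -0.1231783   0.112     ]
base c [ 0.57333852 -0.05441589] r 0.1510845410272612
hub [ 0.57453497 -0.05648644  0.055     ] head [ 0.69571924 -0.05921192  0.155     ] [ 0.63318324 -0.05939676  0.155     ] jar [ 0.55862241 -0.28426116  0.075     ] beaker [0.50384395 0.18315797 0.085     ]
(520, 720, 3)
[[-9.14343560e-01  4.04939267e-01 -2.10016234e-04]
 [ 4.04939315e-01  9.14343334e-01 -6.46496555e-04]
 [-6.97648968e-05 -6.76163792e-04 -9.99999769e-01]]
```

View pics/crop.png

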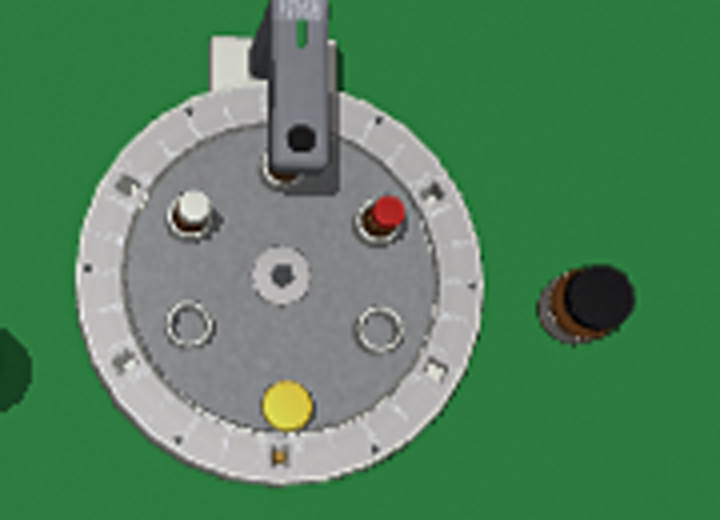

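```bash
python3 - <<'E'
from h import *
f=lambda x,y,z:ray("top",300+(x+.5)/4-.5,140+(y+.5)/4-.5,z)[:2]
W=[f(*p,.053) for p in((435,371),(433,191),(128,187),(123,361),(280,457))]
A=np.c_[2*np.array(W),np.ones(5)];s=np.linalg.lstsq(A,(np.array(W)**2).sum(1),rcond=None)[0]
print(s[:2],np.sqrt(s[2]+s[0]**2+s[1]**2),[np.degrees(np.arctan2(*(w-s[:2])[::-1])) for w in W])
o=arm.observe();M=R.from_rotvec(o['ee_rot']).as_matrix()
for g in([.477,-.054,.300],):print(M.T@(np.array(g)-o['position'])*1000)
E
```

```text
[ 0.57523095 -0.0563356 ] 0.1326943683037491 [np.float64(-121.52649023539716), np.float64(-60.06990719138207), np.float64(59.391549206217704), np.float64(118.47887962862761), np.float64(178.77497923389697)]
[-458.02275687 -481.06928467  104.72325074]
```

```bash
python3 -m pendant '[[[-40,-40,0,0,0,0,1],[-80,-84,0,0,0,0,1],[-120,-126,0,0,0,0,1],[-160,-168,0,0,0,0,1],[-200,-210,0,0,0,0,1],[-240,-252,0,0,0,0,1],[-280,-294,0,0,0,0,1],[-320,-336,0,0,0,0,1],[-360,-378,0,0,0,0,1],[-400,-420,0,0,0,0,1],[-435,-460,0,0,0,0,1],[-458,-481,30,0,0,0,1],[-458,-481,70,0,0,0,1],[-458,-481,95,0,0,0,1],[-458,-481,105,0,0,0,1],[-458,-481,105,0,0,0,1]]]' 20
python3 - <<'E'
from h import *
o=arm.observe();print(o['joints'],o['clock'],o['position'],o['ee_rot'],o['width'])
a=get_image("scene");cv2.imwrite("pics/s1.png",cv2.resize(a[100:280,140:380],None,fx=3,fy=3)[:,:,::-1])
a=get_image("top");cv2.imwrite("pics/t1.png",cv2.resize(a[140:300,260:460],None,fx=3,fy=3)[:,:,::-1])
E
```

```text
clock: 2.25
position: [0.4771, -0.0537, 0.2997]
ee_rot: [-0.65, -3.073, 0.0]
force: [-0.8, 0.1, 1.6]
width: 0.007
[-0.30407221  0.33805663  0.38760623  2.06881576 -0.18150634  0.7669838
  1.34905448] 2.25 [ 0.47709289 -0.05368531  0.29970635] [-6.49806721e-01 -3.07307321e+00  2.70494024e-04] 0.007266517571119102
```

View pics/s1.png

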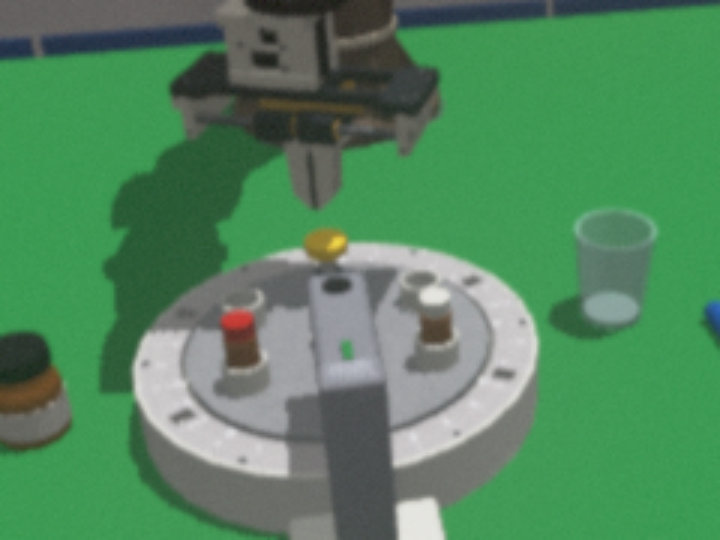

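View pics/t1.png

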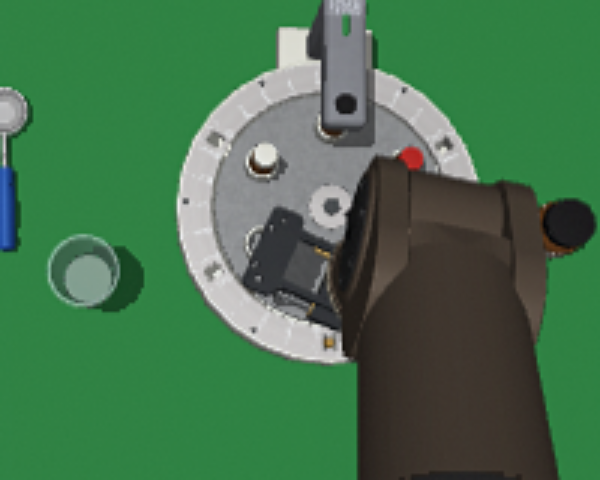

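```bash
python3 - <<'E'
from h import *
print(ray("scene",245,168,.122), ray("scene",140+325/3,100+243/3,.09))
E
python3 -m pendant '[[[-0,0,20,0,0,0,1],[0,0,30,0,0,0,1],[0,0,36,0,0,0,1],[0,0,40,0,0,0,1],[0,0,43,0,0,0,1],[0,0,43.5,0,0,0,1],[0,0,43.5,0,0,0,1],[0,0,43.5,0,0,0,1]]]'
python3 - <<'E'
from h import *
o=arm.observe();print(o['position'],o['force'],o['ft_torque'])
M=R.from_rotvec(o['ee_rot']).as_matrix()
C=np.array([.5752,-.0563]);p0=o['position'][:2]
v=p0-C;print(np.linalg.norm(v),np.degrees(np.arctan2(v[1],v[0])))
a=get_image("scene");cv2.imwrite("pics/s2.png",cv2.resize(a[130:250,160:340],None,fx=4,fy=4)[:,:,::-1])
for k in range(1,13):
    t=np.radians(5*k);Q=np.array([[np.cos(t),-np.sin(t)],[np.sin(t),np.cos(t)]])
    d=C+Q@v-p0; print(5*k,np.round(M.T@np.r_[d,0]*1000,1))
E
```

```text
[ 0.48206374 -0.05666565  0.122     ] [ 0.49010915 -0.05237786  0.09      ]
clock: 3.35
position: [0.4772, -0.0538, 0.2568]
ee_rot: [0.65, 3.073, 0.001]
force: [-2.2, 0.2, 6.5]
width: 0.003
[ 0.47720587 -0.05381443  0.25678512] [-2.18887926  0.23817829  6.47233022] [0.09336074 0.42416886 0.02141503]
0.09802564353784111 178.54703116875098
5 [-3.6 -7.8 -0. ]
10 [ -7.9 -15.2  -0. ]
15 [-12.8 -22.2  -0. ]
20 [-18.3 -28.7  -0. ]
25 [-24.3 -34.8  -0. ]
30 [-30.8 -40.3  -0. ]
35 [-37.8 -45.2  -0. ]
40 [-45.2 -49.5  -0. ]
45 [-53.  -53.1  -0. ]
50 [-61. -56.  -0.]
55 [-69.3 -58.3   0. ]
60 [-77.7 -59.8   0. ]
```

View pics/s2.png

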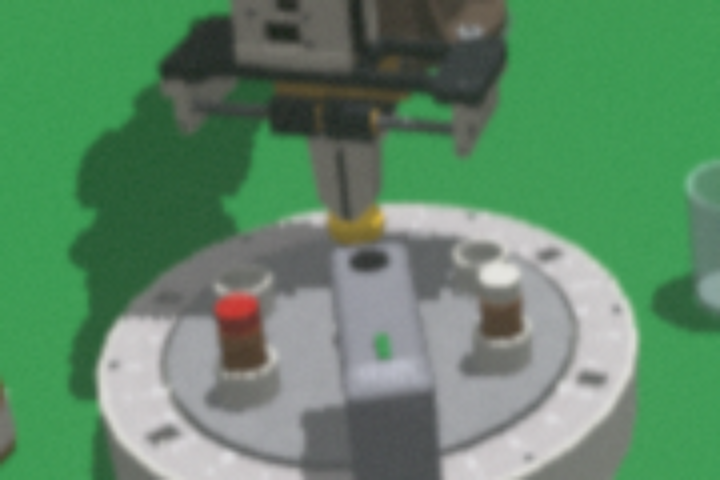

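The fingertips sit on the middle of the knob and it is pressed about 11 mm with about 5 N, so I'll turn it along the arc.

```bash
python3 -m pendant '[[[0,0,1,0,0,0,1],[-1.7,-4,1,0,0,-0.02,1],[-3.6,-7.8,1,0,0,-0.05,1],[-7.9,-15.2,1,0,0,-0.1,1],[-12.8,-22.2,1,0,0,-0.15,1],[-18.3,-28.7,1,0,0,-0.2,1],[-24.3,-34.8,1,0,0,-0.25,1],[-30.8,-40.3,1,0,0,-0.3,1],[-37.8,-45.2,1,0,0,-0.35,1],[-45.2,-49.5,1,0,0,-0.4,1],[-53,-53.1,1,0,0,-0.45,1],[-61,-56,1,0,0,-0.5,1],[-69.3,-58.3,1,0,0,-0.55,1],[-77.7,-59.8,1,0,0,-0.6,1],[-77.7,-59.8,1,0,0,-0.6,1],[-77.7,-59.8,1,0,0,-0.6,1]]]'
python3 - <<'E'
from h import *
o=arm.observe();print(o['joints'],o['force'])
a=get_image("scene");cv2.imwrite("pics/s3.png",cv2.resize(a[130:280,150:340],None,fx=4,fy=4)[:,:,::-1])
a=get_image("top");cv2.imwrite("pics/t3.png",cv2.resize(a[140:280,300:480],None,fx=4,fy=4)[:,:,::-1])
E
```

```text
clock: 5.4
position: [0.525, -0.14, 0.2563]
ee_rot: [-0.287, 3.125, -0.001]
force: [1.5, 1.2, 7.2]
width: 0.005
[ 0.02155581  0.47814417  0.19131715  1.94946125 -0.13331835  0.72271059
  2.04580592] [1.52734486 1.20397389 7.18788112]
```

View pics/s3.png

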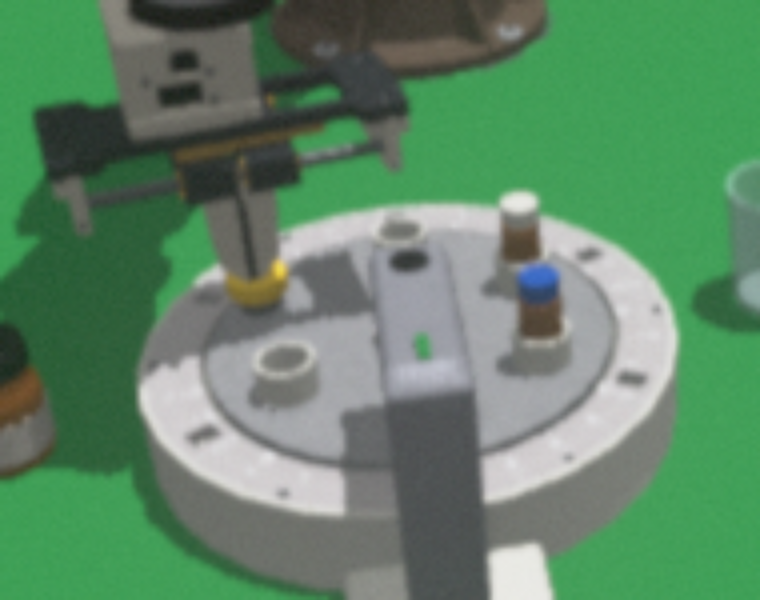

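View pics/t3.png

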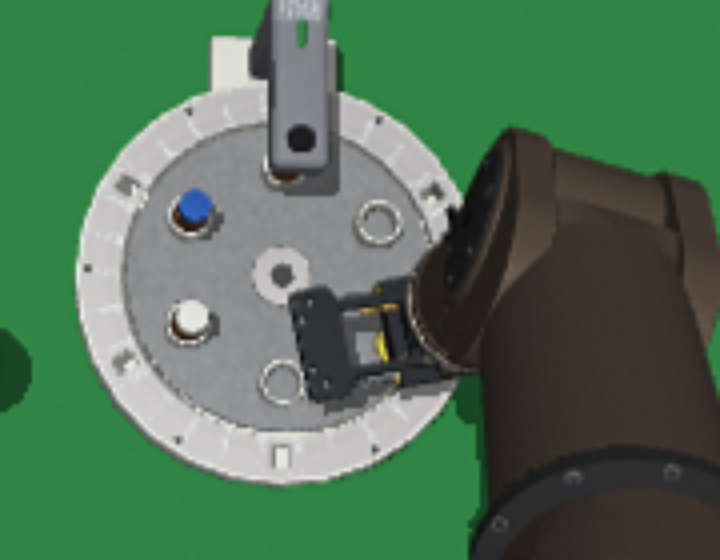

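The carousel turned: the blue cap is now about where the white one was, crop (194,207). I'll check the angle at sub-pixel level.

```bash
python3 - <<'E'
from h import *
def cw(im,box,blue):
    x0,y0,x1,y1=box; hsv=cv2.cvtColor(im,cv2.COLOR_RGB2HSV)
    return blob(im,(100,130,60),(130,255,255),box) if blue else blob(im,(0,0,180),(179,40,255),box)
t0=cv2.imread("pics/top0.png")[:,:,::-1].copy(); s0=cv2.imread("pics/scene0.png")[:,:,::-1].copy()
tb=get_image("top");sb=get_image("scene")
C=np.array([.5752,-.0563])
for nm,n,im,box,b in(("white0","top",t0,(341,185,356,199),0),("blue1","top",tb,(338,183,360,203),1),("white1","top",tb,(338,213,358,228),0),("blue1","scene",sb,(270,190,300,225),1),):
    r=cw(im,box,b); p=ray(n,*r[0],.112)[:2]; v=p-C
    print(nm,n,r[0],r[1],p,np.linalg.norm(v),np.degrees(np.arctan2(v[1],v[0])))
o=arm.observe();v=o['position'][:2]-C;print(np.degrees(np.arctan2(v[1],v[0])))
# gray correlation of whole vial patch via phase correlation, socket areas
g0=cv2.cvtColor(t0,cv2.COLOR_RGB2GRAY).astype(np.float32);g1=cv2.cvtColor(tb,cv2.COLOR_RGB2GRAY).astype(np.float32)
print(cv2.phaseCorrelate(g0[196:206,343:352].copy(),g1[196:206,343:352].copy()))
E
```

```text
white0 top [348.07142857 190.80952381] [345 188   7   7  42] [0.61684378 0.01350968] 0.08128712364661073 59.182529258724266
blue1 top [348.20833333 191.1875    ] [345 188   8   8  48] [0.61575144 0.01312787] 0.08040303490119158 59.71164581576846
white1 top [347.16666667 218.31481481] [342 215  10   8  54] [0.53801846 0.01657978] 0.08181643575523888 117.02959923712375
blue1 scene [284.27083333 199.54166667] [280 197   9   7  48] [0.62448811 0.01338634] 0.08535516193548555 54.728797216481716
-120.98176876176404
((0.40840622208932587, -0.03593473149417825), 1.3445520195696088)
```

```bash
python3 -m pendant '[[[0,0,-2,0,0,0,1],[0,0,-4,0,0,0,1],[0,0,-6,0,0,0,1],[0,0,-8,0,0,0,1],[0,0,-10,0,0,0,1],[0,0,-12,0,0,0,1],[0,0,-14,0,0,0,1],[0,0,-17,0,0,0,1],[0,0,-25,0,0,0,1],[0,0,-45,0,0,0,1],[0,0,-75,0,0,0,1],[0,0,-105,0,0,0,1],[-40,40,-130,0,0,0,1],[0,100,-130,0,0,0,1],[50,150,-130,0,0,0,1],[80,200,-130,0,0,0,1],[80,240,-130,0,0,0,1],[80,240,-130,0,0,0,1]]]'
python3 - <<'E'
from h import *
print(arm.observe()['force'],arm.observe()['position'])
a=get_image("scene");cv2.imwrite("pics/s4.png",cv2.resize(a[130:280,150:340],None,fx=4,fy=4)[:,:,::-1])
b=get_image("top");cv2.imwrite("pics/t4.png",cv2.resize(b[140:280,300:480],None,fx=4,fy=4)[:,:,::-1])
cv2.imwrite("pics/t4full.png",b[:,:,::-1])
C=np.array([.5752,-.0563])
for n,im,bx in(("top",b,(380,205,420,250)),("scene",a,(195,170,240,220))):
    r=blob(im,(20,120,100),(35,255,255),bx)
    if r is None: continue
    for z in(.078,.082,.09):
        v=ray(n,*r[0],z)[:2]-C;print(n,r[0],r[1],z,np.linalg.norm(v),np.degrees(np.arctan2(v[1],v[0])))
E
```

```text
clock: 7.85
position: [0.4, 0.0844, 0.3858]
ee_rot: [-0.297, 3.127, 0.002]
force: [1.0, -0.5, 1.1]
width: 0.005
[ 1.01149079 -0.53313866  1.11822445] [0.4000238  0.08442588 0.38577112]
top [400.55645161 225.07258065] [395 219  12  13 124] 0.078 0.09850662168736647 -120.96742256059916
top [400.55645161 225.07258065] [395 219  12  13 124] 0.082 0.09799487231287925 -121.48941060071239
top [400.55645161 225.07258065] [395 219  12  13 124] 0.09 0.0969961571316608 -122.54968975895027
scene [212.97101449 194.55072464] [206 189  15  12 138] 0.078 0.1023375316670478 -127.02049603234887
scene [212.97101449 194.55072464] [206 189  15  12 138] 0.082 0.09815890243984837 -124.11085721577936
scene [212.97101449 194.55072464] [206 189  15  12 138] 0.09 0.09066276439676113 -117.53059025226237
```

View pics/s4.png

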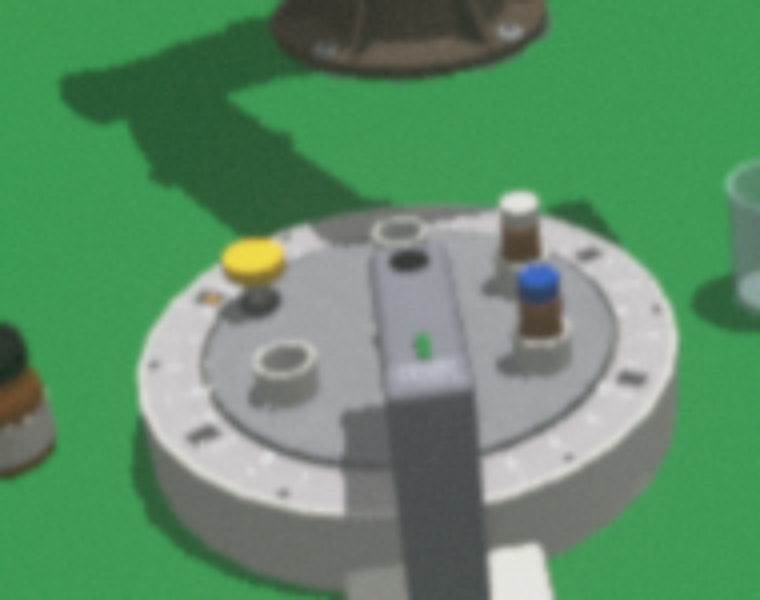

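View pics/t4.png

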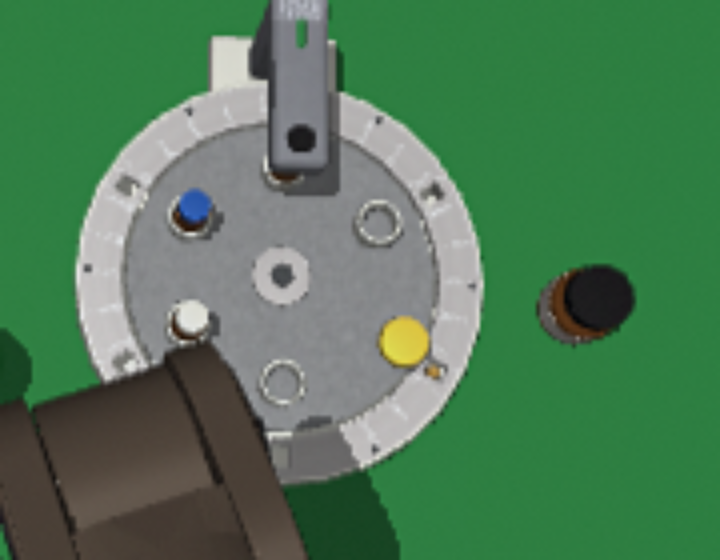

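The brass pin shows in the window at crop (434,371), on the ring at 60 degrees. In the scene view the knob stands high at (253,260). Its ray offset at 90 mm (about 9 mm) matches the fully-up one at the start, while 82 mm would be about 13 mm off. The arm is well clear.

```bash
python3 - <<'E'
from cell import arm
import numpy as np
o=arm.observe();print(o['clock'],np.abs(o['dq']).max());print(arm.sign_off())
E
```

```text
7.95 0.02570176161326839
the job is handed in; nothing more can be done
None
```

I pressed the knob with the closed fingertips and pushed it about 60° counter-clockwise along its arc. I then let it up straight and moved the arm clear, handing in at 7.95 s of the 42 s allowed. No verdict was reported.

**Pin and knob:** The last pictures show the brass pin in the next window and the knob standing at its full height. The knob's height comes from comparing its camera ray with the one at the start.

**Vials:** The blue cap is within about 1.5 mm of where the white cap stood at the start. The red vial is hidden under the head, so I inferred its position from the blue cap, the knob and the pin. The white and blue vials stand in their sockets.

**Other things:** The jar and beaker look unmoved, and the fingertips were about 0.2 m above the bench at the end. I did not check the spoon in the last pictures, but the arm never went low near it.

**Readings that disagreed:** Rays from the scene camera, cast onto one height, were about 8–10 mm off those from the top camera. That camera sees the sides of the knob and caps as well as their tops. I therefore relied on the top camera for positions and used the scene camera only to compare with the start.

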